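Unlatch a sprung gel box lid and hold it just below its balance point

TASK

Check the sprung lid of the gel box and then keep it half open so that I can look at the gel tray inside: turn the turnbutton at the box's side a quarter turn so that it no longer bars the lid, raise the lid past its balance point (50 degrees open) to about 60 degrees without letting it spring fully open, then bring it back to just below the balance point, about 40 degrees open. Finish while holding the lid there with the gripper, since it would fall shut if let go, and leave the other things on the bench where they are.

Things in the scene. Friction and masses are not known exactly. Their poses are not given: they have to be found in the camera images.
- gel_box: Grey painted metal box, 180 (x) x 220 (y) x 80 mm high, fixed to the bench, with an inside tray; origin at the centre of its underside, x towards its hinged back, y to its left, z up. It is turned up to 15 degrees either way. A small ear with the turnbutton stands out from its right (-y) side.
- lid (a joint): Angle of the lid, rad: 0 shut, grows as its front edge rises, stop at 1.40. The lid is a 180 x 220 x 8 mm plate lying on the box, hinged along the box's rear (+x) top edge. A hinge spring nearly carries it: below the balance point at 0.873 (50 degrees) it sinks shut by itself, above it the spring opens it by itself. The net pull at the handle is at most about 1.5 N either way up to 70 degrees; the hinge has little friction.
- lid_handle (a point): Middle of the lid's handle: a round steel bar, 12 mm thick, parallel to the hinge (the box's y), 42 mm in front of the lid's front edge in the plane of the lid, carried by two brackets 88 mm apart (clear length between them); between bar and lid there is a 36 mm wide open gap. 84 mm above the bench when shut. Moves with the lid on a circle of 222 mm radius about the hinge.
- lid_hinge (a point): Middle of the lid's hinge axis, 90 mm behind the box's centre and 80 mm above the bench; the axis runs along the box's y. The handle bar's centre lies 222 mm from it along the lid and 4 mm off it normal to the lid (up when shut).
- turnbutton (a joint): Angle of the turnbutton about its upright pivot, rad, counterclockwise from above positive. 0: its length lies along the box's y and its inner end reaches 12 mm over the lid, barring it. It can be turned either way to a stop at +1.57 or -1.57 (length along the box's x), where it is clear of the lid; it clears beyond about 1.1 either way. It stays where it is left and turns stiffly (0.04 N m). Starts within 0.25 of 0.
- turnbutton_grip (a point): Grip point on the pivot axis of the turnbutton, 112.5 mm above the bench, 45 mm in front of the box's centre and 130 mm to its right. The turnbutton is a dark steel bar 64 x 16 x 9 mm with round ends (underside 90.5 mm above the bench), with an upright grip rib along its length on top, 40 mm long, 10 mm thick, from 99.5 to 124.5 mm above the bench; the grip point is in the middle of the rib, 12 mm below its top.
- slide_case: Bystander, loose: small green slide case, 34 x 87 x 35 mm, left of the box; origin under its centre.
- dish: Bystander, loose: clear Petri dish, 58 mm across, 16 mm high, left of the box; origin under its centre.
- comb: Bystander, loose: white gel comb, 24 x 100 x 12 mm, right of the box; origin under its centre.
- tweezers: Bystander, loose: forceps, 122 mm long, 7 mm high, lying in front of the box; origin under its centre.
- beaker: Bystander, loose: clear beaker, 53 mm across, 70 mm high, right of the box towards the front; origin under its centre.

How it is judged:
By the outcome, as a careful person would: the job done as asked, in the order asked, and still so for the second after the job is handed in, while the arm keeps its last pose, push and grip.
It also fails if it takes over 50 s, if anything falls off the work surface, if the arm or the gripper's body presses on something with over 40 N, if the wrist force passes 120 N, or if a joint passes its speed limit or range.

ROBOT

A 6-joint arm with a two-finger parallel gripper is mounted at the origin on a cart in front of the work surface, level with it; the furniture and walls round the work are solid. World frame = base frame: x ahead of the robot, y to its left, z up, the work surface at z = 0. Lengths are in m, angles in rad, forces in N, time in s.
With the tool pointing down it reaches from about 0.325 to 0.85 m from the base axis. Payload 15.5 kg.
Tool frame: the origin (TCP) lies at the centre of the arm's flange, where the gripper is bolted on; the fingertips stand 191 mm ahead of it and the grasp point (between the pads) lies 172 mm ahead of it; z points along the fingers, x is the direction in which the jaws open and shut, and the axes are right-handed (so a half turn about z gives the same grasp; the last joint's range is limited). The gripper opens to 91 mm and grips with 3 to 60 N. Pads are 32 mm wide; open, the fingers measure 118 mm over their backs; the gripper's body (76 mm by 178 mm) begins 60 mm behind the grasp point.
Start: joints at [-1.244, 0.494, 1.345, -0, 1.302, -0.096], TCP at [0.256, -0.57, 0.405] pointing down, gripper open.
Joint ranges: [-2.91, 2.91], [-0.82, 2.16], [0.22, 2.67], [-1.22, 4.37], [0.12, 2.79], [-3.08, 3.08]. Speed limits (rad/s): [1.89, 1.89, 2.57, 3.01, 3.01, 3.01].

INTERFACE

Orientations are given as a rotation vector (axis times angle).
In Python, from workcell import ctrl gives the robot as it stands.
- The arm moves only by the shell command python3 -m creep 'ROWS' [FORCE]. ROWS is JSON, a list of rows, each an object with "rotation": the turn, a rotation vector about the tool's x, y, z in rad, a list of three; "dp": the shift along the tool's x, y, z in mm, a list of three; "jaw": the closure in counts, from 0 (fully open) to 255 (shut). A call has 1 to 20 rows; each row is the pose to reach, as a shift and turn from the pose measured when the call began, along the tool's axes at that moment; what a row does not reach only later rows make up. A row lasts 1/10 s, in which the tool goes at most 50 mm and 8.59 degrees, less where a joint would pass 70% of its speed; a pose out of reach is approached as far as the arm can. A call with a gripper value outside its range is refused whole. The fingers move at their own pace and stop on an object; FORCE is the grip in N (left out, the last holds). Time passes only in rows, so rows that repeat a pose let the fingers close. It gives the time, the measured TCP pose, the force and the opening at its end, in the units of the state.
- ctrl.sense(): the state, without advancing time (a new reading comes with each control period).
- ctrl.grab_frame(name): name is "side" or "top"; returns the picture (420x560x3 uint8, red, green, blue); there is no depth.
- ctrl.calibration(name): a dict with "fov_y" (degrees; the focal length in pixels is half the picture's height over the tangent of half this angle, whatever the lens; pixels are square), "cx", "cy" (the principal point, pixels), "R" (3x3) and "t" (3): a world point X has camera coordinates R X + t. Camera axes: x right, y down, z forward; pixel columns grow to the right and rows downward; lengths in m; the calibration is good to about 2 mm. A picture is of the moment at which its call begins. calibration takes no time and is no camera call.
- ctrl.finish_job(): hands the job in, once; it reports no verdict.
The state is a dict: "time_s": time; "joint_positions": joint angles; "joint_velocities": joint speeds; "effort": joint torques, N m; "eef_pos": TCP position; "ee_rot": TCP orientation; "wrist_force": force on the tool from outside, world axes, zero at the start; "ft_torque": the same for the moment, N m; "gripper_width": finger opening in m.
Only numpy, scipy, OpenCV 4.12 (cv2) and the standard library are available. Lean on these libraries where they do the work, as an engineer would, in place of code of your own. Each camera call takes 0.05 s, during which the arm holds its last target. There are 200 camera calls.

## Working session

There is one attempt and no reset: what is moved stays moved. The work goes in short steps, Python scripts to look and compute and a shell command to move; the robot and the scene stay as the last step left them, time stands still between calls to the robot, and variables do not carry over. Pictures are saved under pics/ and viewed, about 8 in all and at most 12, crops included, and the job is handed in when it is done.

```bash
mkdir -p pics; ls
python3 - <<'E'
from workcell import ctrl
import cv2,numpy as np
s=ctrl.sense();print(s)
for n in("top","side"):
    c=ctrl.calibration(n);print(n,c)
    cv2.imwrite(f"pics/{n}0.png",ctrl.grab_frame(n)[:,:,::-1])
E
```

```text
pics
{'time_s': 0.0, 'joint_positions': array([-1.24348261e+00,  4.94196503e-01,  1.34613268e+00, -1.27706499e-06,
        1.30250255e+00, -9.55084903e-02]), 'joint_velocities': array([-0.0006493 , -0.00176062,  0.00037725, -0.00129576,  0.00028778,
       -0.00015712]), 'effort': array([-4.54979090e-03, -8.78826928e+01, -3.81856155e+01,  7.03265425e-02,
        5.31487959e-02, -1.34445986e-04]), 'eef_pos': array([ 0.25640993, -0.56981922,  0.40412931]), 'ee_rot': array([-2.63748469e+00,  1.70541834e+00,  1.52702848e-03]), 'wrist_force': array([-0.72392556,  0.26758399, -0.57042435]), 'ft_torque': array([-0.01467441,  0.01083957,  0.00178736]), 'gripper_width': 0.09136928081185433}
top {'fov_y': 42.1648521181322, 'cx': 276.45465670522015, 'cy': 202.28699353180295, 'R': array([[ 0.02131729, -0.99938718,  0.02776414],
       [-0.98546619, -0.02568532, -0.16791862],
       [ 0.16852884, -0.02378105, -0.98540981]]), 't': array([0.0514561 , 0.53621171, 1.31499028])}
side {'fov_y': 44.707435388643574, 'cx': 279.210236901886, 'cy': 212.79900720625088, 'R': array([[-0.89848876, -0.43849041,  0.02107368],
       [-0.2003959 ,  0.36696417, -0.90839352],
       [ 0.39058856, -0.82040445, -0.41758486]]), 't': array([0.5011469 , 0.15430157, 0.95155643])}
```

View pics/top0.png

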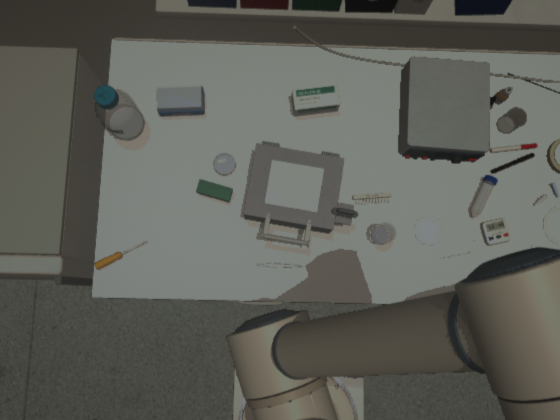

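View pics/side0.png

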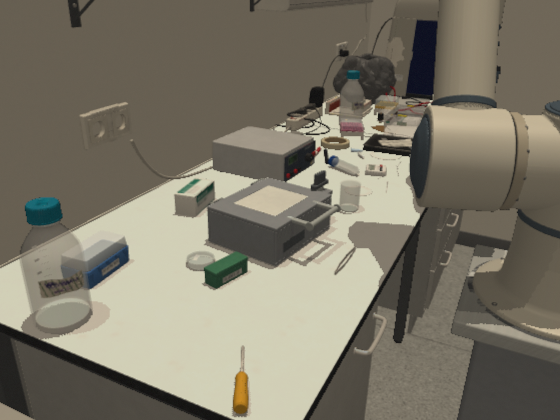

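The top view shows the box around (293,187), its handle at about (287,240), the turnbutton at (345,212) and the comb at (372,196). The beaker is at (381,233) and the tweezers at (280,265). In the side view the button is at (319,180). Next I'll enlarge both crops to measure.

Run:
```python
import cv2,numpy as np
t=cv2.imread("pics/top0.png")[135:285,235:405]
s=cv2.imread("pics/side0.png")[160:270,200:350]
t=cv2.resize(t,None,fx=4,fy=4,interpolation=cv2.INTER_CUBIC);s=cv2.resize(s,None,fx=5,fy=5,interpolation=cv2.INTER_CUBIC)
cv2.imwrite("pics/t1.png",t);cv2.imwrite("pics/s1.png",s)
```

```text
(no output)
```

View pics/t1.png

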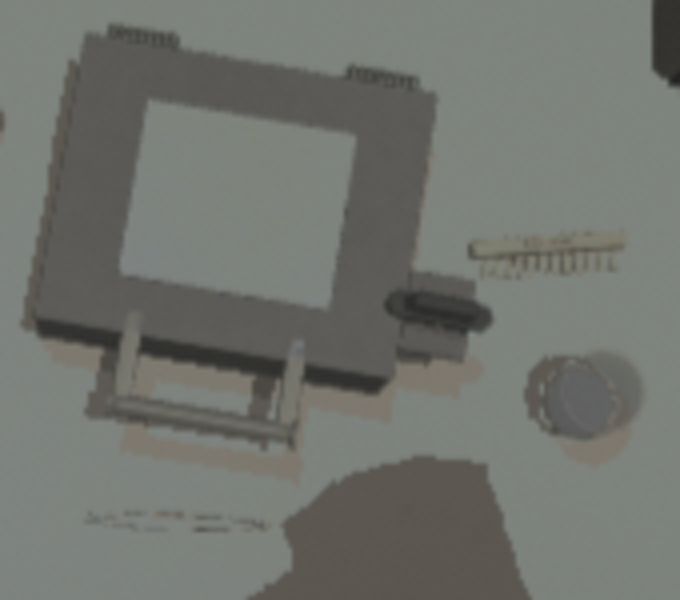

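View pics/s1.png

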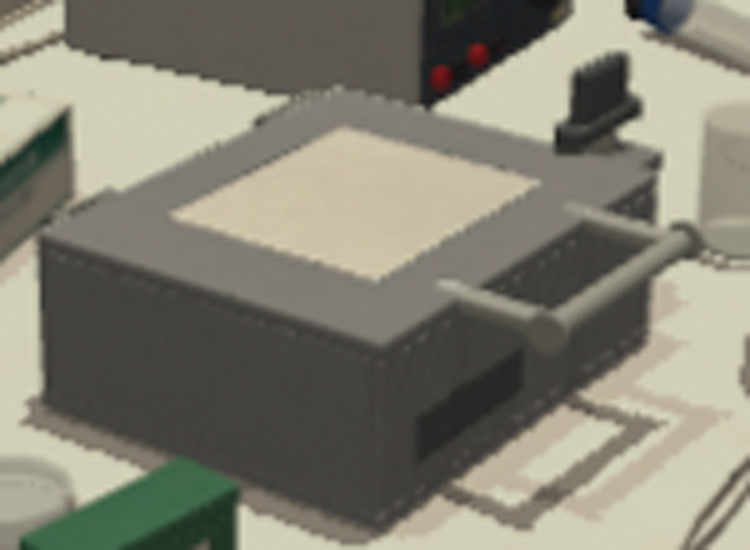

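The enlarged top crop shows the lid corners at (88,38), (436,95), (392,374) and (38,318). The bar runs (112,404)–(295,435) and the button (388,303)–(492,317). The enlarged side crop has the bar ends at (548,330) and (690,238), and the rib top around (600,66).

```bash
cat > h.py <<'E'
import numpy as np
from workcell import ctrl
def ray(n,u,v):
    c=ctrl.calibration(n);f=210/np.tan(np.radians(c["fov_y"]/2))
    R=np.array(c["R"]);d=R.T@np.array([(u-c["cx"])/f,(v-c["cy"])/f,1]);return -R.T@np.array(c["t"]),d
def onz(n,u,v,z):
    o,d=ray(n,u,v);return o+d*(z-o[2])/d[2]
def T(p,z):return onz("top",235+p[0]/4-.375,135+p[1]/4-.375,z)
def S(p,z):return onz("side",200+p[0]/5-.4,160+p[1]/5-.4,z)
E
python3 - <<'E'
from h import *
np.set_printoptions(precision=4,suppress=True)
P=[T(p,.088) for p in[(88,38),(436,95),(392,374),(38,318)]]
BL,BR,FR,FL=P
print(np.array(P)); print("sizes y,x",[np.linalg.norm(a-b) for a,b in[(BL,BR),(FL,FR),(BL,FL),(BR,FR)]])
c=sum(P)/4
ax=(BL+BR-FL-FR);yaw=np.arctan2(ax[1],ax[0]);ay=(BL+FL-BR-FR);yaw2=np.arctan2(-ay[0],ay[1])
print("c",c,"yaw",yaw,yaw2)
y=(yaw+yaw2)/2;X=np.array([np.cos(y),np.sin(y),0]);Y=np.array([-np.sin(y),np.cos(y),0])
for n,q in(("handle",c-X*.132),("pivot",c-X*.045-Y*.130)):print(n,q[:2])
print("bar top",T((112,404),.088),T((295,435),.088),"mid",T((203,419),.088))
a,b=T((388,303),.0995),T((492,317),.0995);print("btn",a,b,(a+b)/2,np.linalg.norm(a-b),"ang",np.arctan2(a[0]-b[0],-(a[1]-b[1]))*-1)
print("side FL,BL",S((378,350),.088),S((43,238),.088),"bar",S((548,330),.084),S((690,238),.084),"rib",S((600,66),.1245))
print("beaker",T((582,400),.07),"comb",T((545,245),.012),"tw",T((180,521),.005))
E
```

```text
[[ 0.6711  0.117   0.088 ]
 [ 0.6412 -0.0976  0.088 ]
 [ 0.468  -0.0711  0.088 ]
 [ 0.4966  0.1422  0.088 ]]
sizes y,x [np.float64(0.2166465518503745), np.float64(0.2152728436866192), np.float64(0.17636273739041364), np.float64(0.1751961157851755)]
c [0.5692 0.0226 0.088 ] yaw -0.14748442150711483 -0.13589675161618214
handle [0.4385 0.0413]
pivot [ 0.5063 -0.0997]
bar top [0.4458 0.0965 0.088 ] [ 0.4299 -0.0132  0.088 ] mid [0.4381 0.042  0.088 ]
btn [ 0.5093 -0.0671  0.0995] [ 0.5024 -0.1296  0.0995] [ 0.5058 -0.0983  0.0995] 0.06286936202429663 ang -3.0318962071404685
side FL,BL [0.493  0.1545 0.088 ] [0.6631 0.1275 0.088 ] bar [0.4452 0.0995 0.084 ] [ 0.4266 -0.0122  0.084 ] rib [ 0.5008 -0.0879  0.1245]
beaker [ 0.4572 -0.1896  0.07  ] comb [ 0.5635 -0.1794  0.012 ] tw [0.3818 0.0518 0.005 ]
```

```bash
cat >> h.py <<'E'
def tri(a,b):
    o1,d1=ray("top",*a);o2,d2=ray("side",*b)
    k=np.linalg.lstsq(np.c_[d1,-d2],o2-o1,rcond=None)[0]
    p,q=o1+k[0]*d1,o2+k[1]*d2;return (p+q)/2,np.linalg.norm(p-q)
tc=lambda p:(235+p[0]/4-.375,135+p[1]/4-.375)
sc=lambda p:(200+p[0]/5-.4,160+p[1]/5-.4)
E
python3 - <<'E'
from h import *
np.set_printoptions(precision=4,suppress=True)
for n,a,b in[("FL",(38,318),(378,350)),("BL",(88,38),(43,238)),("barL",(112,404),(548,330)),("barR",(295,435),(690,238)),("rib",(450,305),(600,66)),("bk",(0,0),(0,0))][:-1]:
    print(n,tri(tc(a),sc(b)))
import cv2
# verify projections: box bottom corner at FL
p=T((38,318),.088);c=ctrl.calibration("side");f=210/np.tan(np.radians(c["fov_y"]/2))
for z in(0,.08,.088):
    q=c["R"]@np.r_[p[:2],z]+c["t"];print(z,(f*q[0]/q[2]+c["cx"]-200)*5,(f*q[1]/q[2]+c["cy"]-160)*5)
E
```

```text
FL (array([0.4981, 0.1427, 0.0815]), np.float64(0.0011944423848662686))
BL (array([0.6717, 0.1166, 0.0821]), np.float64(0.002190630354314949))
barL (array([0.4464, 0.0965, 0.0824]), np.float64(2.8299732224025124e-05))
barR (array([ 0.4288, -0.014 ,  0.0831]), np.float64(0.0031415841377328848))
rib (array([ 0.5059, -0.1012,  0.1193]), np.float64(1.7339139937798743e-05))
0 377.74460607859453 529.5221737429918
0.08 381.454742128914 352.02246234690745
0.088 381.83949854685494 333.61500983949753
```

```bash
cat >> h.py <<'E'
from scipy.spatial.transform import Rotation as Ro
np.set_printoptions(precision=4,suppress=True)
def goto(p,yaw,half=False):
    """dp(mm), rot to TCP p with tool down and tool x at world yaw (or +pi)"""
    s=ctrl.sense();R=Ro.from_rotvec(s["ee_rot"]);out=[]
    for k in(0,np.pi):
        a=yaw+k;X=[np.cos(a),np.sin(a),0];Z=[0,0,-1];Y=np.cross(Z,X)
        out.append((R.inv()*Ro.from_matrix(np.c_[X,Y,Z])).as_rotvec())
    rv=min(out,key=np.linalg.norm);
    print("dp",(R.inv().apply(np.array(p)-s["eef_pos"])*1000).round(1),"rot",rv.round(4),"other",max(out,key=np.linalg.norm).round(3),"q",s["joint_positions"],"grasp",s["eef_pos"]+R.apply([0,0,.172]),"F",s["wrist_force"],"w",s["gripper_width"],"t",s["time_s"])
    print("toolx",R.apply([1,0,0]),"tooly",R.apply([0,1,0]),"z",R.apply([0,0,1]))
E
python3 -c "
from h import *
goto([.506,-.099,.36],-.115)"
```

```text
dp [-326.9 -420.8   44.6] rot [-0.0006  0.0009 -1.033 ] other [0.001 0.001 2.109] q [-1.2435  0.4941  1.3461 -0.      1.3025 -0.0955] grasp [ 0.2563 -0.5697  0.2322] F [-0.331  -0.7219  0.4011] w 0.09144752609083992 t 0.1
toolx [ 0.4103 -0.912  -0.0011] tooly [-0.912  -0.4103 -0.0001] z [-0.0004  0.001  -1.    ]
```

```bash
python3 -m creep '[{"dp":[-327,-421,0],"rotation":[0,0,-1.033],"jaw":120},{"dp":[-327,-421,0],"rotation":[0,0,-1.033],"jaw":120},{"dp":[-327,-421,0],"rotation":[0,0,-1.033],"jaw":120},{"dp":[-327,-421,0],"rotation":[0,0,-1.033],"jaw":120},{"dp":[-327,-421,0],"rotation":[0,0,-1.033],"jaw":120},{"dp":[-327,-421,0],"rotation":[0,0,-1.033],"jaw":120},{"dp":[-327,-421,0],"rotation":[0,0,-1.033],"jaw":120},{"dp":[-327,-421,0],"rotation":[0,0,-1.033],"jaw":120},{"dp":[-327,-421,20],"rotation":[0,0,-1.033],"jaw":120},{"dp":[-327,-421,45],"rotation":[0,0,-1.033],"jaw":120},{"dp":[-327,-421,45],"rotation":[0,0,-1.033],"jaw":120},{"dp":[-327,-421,45],"rotation":[0,0,-1.033],"jaw":120},{"dp":[-327,-421,45],"rotation":[0,0,-1.033],"jaw":120},{"dp":[-327,-421,45],"rotation":[0,0,-1.033],"jaw":120},{"dp":[-327,-421,45],"rotation":[0,0,-1.033],"jaw":120},{"dp":[-327,-421,45],"rotation":[0,0,-1.033],"jaw":120}]' 15
python3 - <<'E'
from h import *
import cv2
goto([.506,-.099,.294],-.115)
s=ctrl.grab_frame("side")[120:240,260:400][:,:,::-1];t=ctrl.grab_frame("top")[150:270,280:420][:,:,::-1]
cv2.imwrite("pics/a.png",np.hstack([cv2.resize(s,None,fx=2.85,fy=4),cv2.resize(t,None,fx=2.85,fy=4)]))
E
```

```text
time_s: 1.7
eef_pos: [0.5059, -0.0997, 0.36]
ee_rot: [-3.135, 0.183, -0.0]
wrist_force: [-0.7, -0.6, 0.4]
gripper_width: 0.0484
dp [-0.  -0.7 66. ] rot [-0.0008 -0.0002 -0.0015] other [-0.     0.001  3.14 ] q [-0.3107  0.3944  1.6692  0.001   1.0779 -0.1947] grasp [ 0.506  -0.0996  0.188 ] F [-0.717  -0.6032  0.3917] w 0.0484390151906956 t 1.7
toolx [ 0.9932 -0.1162  0.0002] tooly [-0.1162 -0.9932 -0.0008] z [ 0.0003  0.0008 -1.    ]
```

View pics/a.png

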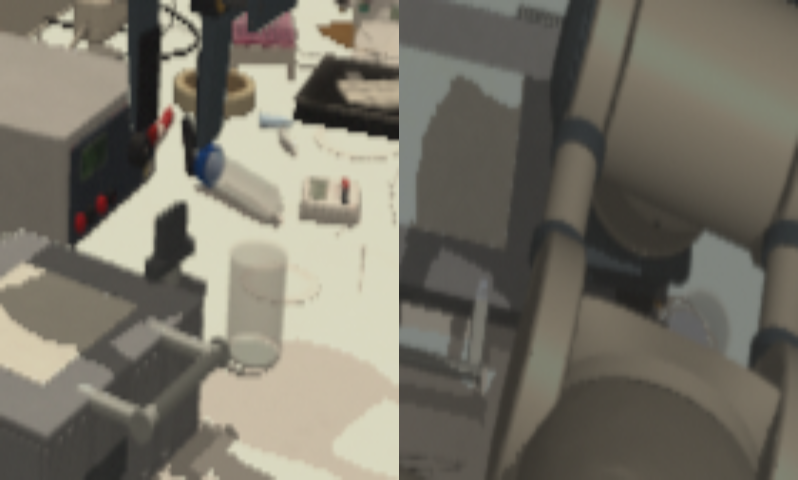

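In the side crop the open fingers, with tips at about (145,125) and (205,140), stand over the rib, which is centred near (173,210). The alignment looks right, so I descend and grip.

```bash
python3 -m creep '[{"dp":[0,0,20],"rotation":[0,0,0],"jaw":120},{"dp":[0,0,40],"rotation":[0,0,0],"jaw":120},{"dp":[0,0,55],"rotation":[0,0,0],"jaw":120},{"dp":[0,0,65],"rotation":[0,0,0],"jaw":120},{"dp":[0,0,65],"rotation":[0,0,0],"jaw":120},{"dp":[0,0,65],"rotation":[0,0,0],"jaw":255},{"dp":[0,0,65],"rotation":[0,0,0],"jaw":255},{"dp":[0,0,65],"rotation":[0,0,0],"jaw":255},{"dp":[0,0,65],"rotation":[0,0,0],"jaw":255},{"dp":[0,0,65],"rotation":[0,0,0],"jaw":255},{"dp":[0,0,65],"rotation":[0,0,0],"jaw":255},{"dp":[0,0,65],"rotation":[0,0,0],"jaw":255},{"dp":[0,0,65],"rotation":[0,0,0],"jaw":255},{"dp":[0,0,65],"rotation":[0,0,0],"jaw":255}]' 15
python3 - <<'E'
from h import *
goto([.506,-.099,.294],-.115)
print(ctrl.sense()["ft_torque"])
E
```

```text
time_s: 3.2
eef_pos: [0.5058, -0.0994, 0.2951]
ee_rot: [-3.135, 0.182, 0.0]
wrist_force: [-3.3, -1.0, 5.5]
gripper_width: 0.01
dp [ 0.1 -0.4  1.1] rot [-0.0008  0.0003 -0.0011] other [0.    0.001 3.14 ] q [-0.3102  0.4859  1.7388  0.0009  0.9174 -0.1946] grasp [ 0.5058 -0.0993  0.1231] F [-3.3019 -0.9695  5.528 ] w 0.010045595831402103 t 3.2
toolx [ 0.9933 -0.1159 -0.0003] tooly [-0.1159 -0.9933 -0.0008] z [-0.0002  0.0008 -1.    ]
[-0.1704  0.5021 -0.0409]
```

```bash
python3 -m creep '[{"dp":[0,0,0],"rotation":[0,0,-0.12],"jaw":255},{"dp":[0,0,0],"rotation":[0,0,-0.24],"jaw":255},{"dp":[0,0,0],"rotation":[0,0,-0.36],"jaw":255},{"dp":[0,0,0],"rotation":[0,0,-0.48],"jaw":255},{"dp":[0,0,0],"rotation":[0,0,-0.6],"jaw":255},{"dp":[0,0,0],"rotation":[0,0,-0.72],"jaw":255},{"dp":[0,0,0],"rotation":[0,0,-0.72],"jaw":255}]' 15
python3 - <<'E'
from h import *
goto([.506,-.099,.294],-.115)
print(ctrl.sense()["ft_torque"])
E
```

```text
time_s: 3.9
eef_pos: [0.5064, -0.0993, 0.2951]
ee_rot: [-2.997, -0.941, -0.003]
wrist_force: [5.9, 2.8, -3.6]
gripper_width: 0.01
dp [-0.2 -0.4  1.1] rot [-0.0007 -0.0016  0.7235] other [ 0.002 -0.001 -2.418] q [-0.3098  0.4861  1.7381  0.0018  0.9164 -0.9194] grasp [ 0.5066 -0.0991  0.1231] F [ 5.8524  2.7981 -3.6309] w 0.009988303720048006 t 3.9
toolx [0.8205 0.5716 0.0017] tooly [ 0.5716 -0.8205 -0.0001] z [ 0.0014  0.0011 -1.    ]
[ 0.6573 -0.9968 -0.0132]
```

Turning with low force. I'll continue to a full quarter turn, 1.5 in all.

```bash
python3 -m creep '[{"dp":[0,0,0],"rotation":[0,0,-0.12],"jaw":255},{"dp":[0,0,0],"rotation":[0,0,-0.24],"jaw":255},{"dp":[0,0,0],"rotation":[0,0,-0.36],"jaw":255},{"dp":[0,0,0],"rotation":[0,0,-0.48],"jaw":255},{"dp":[0,0,0],"rotation":[0,0,-0.6],"jaw":255},{"dp":[0,0,0],"rotation":[0,0,-0.7],"jaw":255},{"dp":[0,0,0],"rotation":[0,0,-0.78],"jaw":255},{"dp":[0,0,0],"rotation":[0,0,-0.78],"jaw":255},{"dp":[0,0,0],"rotation":[0,0,-0.78],"jaw":255}]' 15
python3 - <<'E'
from h import *
goto([.506,-.099,.294],-.115)
print(ctrl.sense()["ft_torque"])
E
```

```text
time_s: 4.8
eef_pos: [0.5068, -0.0987, 0.2951]
ee_rot: [-2.414, -2.01, -0.005]
wrist_force: [4.4, 9.7, -2.1]
gripper_width: 0.0099
dp [-0.5 -0.7  1.1] rot [-0.0005 -0.0037  1.5035] other [ 0.004 -0.001 -1.638] q [-0.3089  0.4863  1.7377  0.0037  0.916  -1.6997] grasp [ 0.5072 -0.0983  0.1231] F [ 4.4468  9.6806 -2.1295] w 0.009940156564263936 t 4.8
toolx [0.1813 0.9834 0.0027] tooly [ 0.9834 -0.1813  0.002 ] z [ 0.0024  0.0023 -1.    ]
[ 1.7778 -0.8744  0.0362]
```

```bash
python3 -m creep '[{"dp":[0,0,0],"rotation":[0,0,0],"jaw":155},{"dp":[0,0,0],"rotation":[0,0,0],"jaw":155},{"dp":[0,0,0],"rotation":[0,0,0],"jaw":155},{"dp":[0,0,0],"rotation":[0,0,0],"jaw":155},{"dp":[0,0,-20],"rotation":[0,0,0],"jaw":155},{"dp":[0,0,-50],"rotation":[0,0,0],"jaw":155},{"dp":[0,0,-80],"rotation":[0,0,0],"jaw":155},{"dp":[0,0,-80],"rotation":[0,0,0],"jaw":155},{"dp":[0,0,-80],"rotation":[0,0,0],"jaw":155}]' 15
python3 - <<'E'
from h import *
import cv2
goto([.438,.0415,.36],-.14)
s=ctrl.grab_frame("side")[130:280,190:390][:,:,::-1]
cv2.imwrite("pics/b.png",cv2.resize(s,None,fx=4,fy=4))
E
```

```text
time_s: 5.7
eef_pos: [0.5065, -0.0989, 0.3755]
ee_rot: [2.414, 2.009, 0.006]
wrist_force: [0.6, -0.2, -1.5]
gripper_width: 0.0358
dp [125.6 -92.9  15.5] rot [ 0.0006 -0.0045  1.5284] other [ 0.005  0.001 -1.613] q [-0.3095  0.3748  1.6504  0.0033  1.1135 -1.6993] grasp [ 0.5072 -0.0986  0.2035] F [ 0.5582 -0.2429 -1.5431] w 0.03584742118637178 t 5.7
toolx [0.1814 0.9834 0.0025] tooly [ 0.9834 -0.1814  0.0032] z [ 0.0036  0.0019 -1.    ]
```

View pics/b.png

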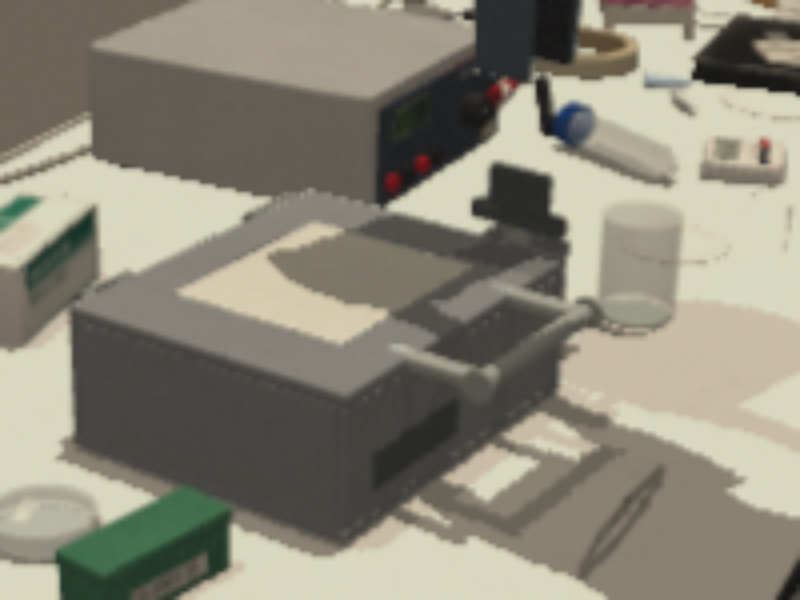

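The turnbutton at (518,205) now lies along the box's x and is clear of the lid. Next I go above the handle.

```bash
python3 -m creep '[{"dp":[40,-30,0],"rotation":[0,0,0.15],"jaw":155},{"dp":[80,-60,0],"rotation":[0,0,0.3],"jaw":155},{"dp":[110,-80,0],"rotation":[0,0,0.45],"jaw":155},{"dp":[126,-93,0],"rotation":[0,0,0.6],"jaw":155},{"dp":[126,-93,0],"rotation":[0,0,0.75],"jaw":155},{"dp":[126,-93,0],"rotation":[0,0,0.9],"jaw":155},{"dp":[126,-93,0],"rotation":[0,0,1.05],"jaw":155},{"dp":[126,-93,0],"rotation":[0,0,1.2],"jaw":155},{"dp":[126,-93,0],"rotation":[0,0,1.35],"jaw":155},{"dp":[126,-93,15],"rotation":[0,-0.004,1.528],"jaw":155},{"dp":[126,-93,15],"rotation":[0,-0.004,1.528],"jaw":155},{"dp":[126,-93,15],"rotation":[0,-0.004,1.528],"jaw":155},{"dp":[126,-93,15],"rotation":[0,-0.004,1.528],"jaw":155},{"dp":[126,-93,15],"rotation":[0,-0.004,1.528],"jaw":155}]' 15
python3 - <<'E'
from h import *
import cv2
goto([.438,.0415,.256],-.14)
s=ctrl.grab_frame("side")[110:260,220:420][:,:,::-1]
cv2.imwrite("pics/c.png",cv2.resize(s,None,fx=4,fy=4))
E
```

```text
time_s: 7.15
eef_pos: [0.4378, 0.042, 0.3598]
ee_rot: [-3.134, 0.216, 0.002]
wrist_force: [-0.9, -0.1, -0.2]
gripper_width: 0.0361
dp [  0.4   0.5 103.8] rot [-0.0002  0.0011  0.0023] other [-0.002 -0.    -3.139] q [-0.0405  0.297   1.8398  0.0003  1.0059  0.0971] grasp [0.4376 0.042  0.1878] F [-0.903  -0.149  -0.2008] w 0.03605884866427311 t 7.15
toolx [ 0.9905 -0.1373 -0.0011] tooly [-0.1373 -0.9905 -0.0002] z [-0.0011  0.0003 -1.    ]
```

View pics/c.png

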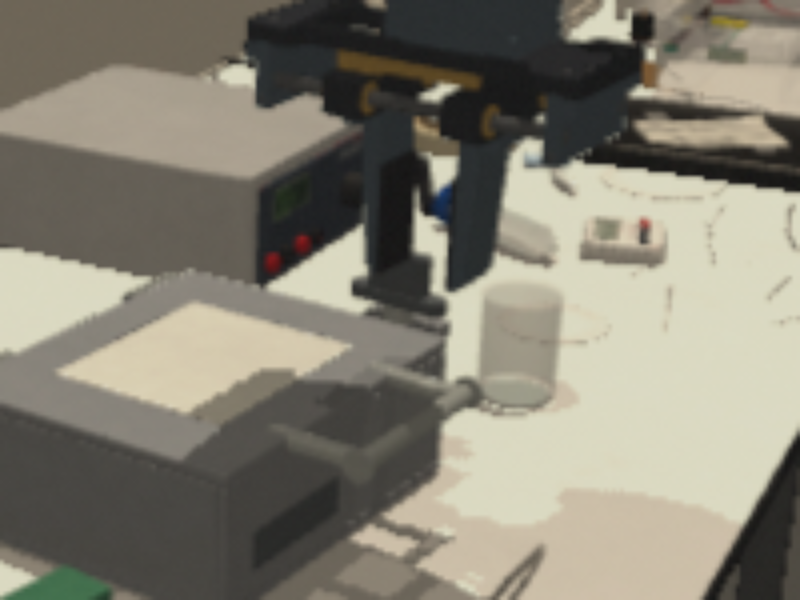

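The open fingers, tips at about (388,275) and (465,285), project straight down astride the bar, whose middle is at (415,430). I descend now.

```bash
python3 -m creep '[{"dp":[0,0,30],"rotation":[0,0,0],"jaw":155},{"dp":[0,0,55],"rotation":[0,0,0],"jaw":155},{"dp":[0,0,70],"rotation":[0,0,0],"jaw":155},{"dp":[0,0,80],"rotation":[0,0,0],"jaw":155},{"dp":[0,0,90],"rotation":[0,0,0],"jaw":155},{"dp":[0,0,98],"rotation":[0,0,0],"jaw":155},{"dp":[0,0,104],"rotation":[0,0,0],"jaw":155},{"dp":[0,0,104],"rotation":[0,0,0],"jaw":155},{"dp":[0,0,104],"rotation":[0,0,0],"jaw":155}]' 12
python3 -m creep '[{"dp":[0,0,0],"rotation":[0,0,0],"jaw":255},{"dp":[0,0,0],"rotation":[0,0,0],"jaw":255},{"dp":[0,0,0],"rotation":[0,0,0],"jaw":255},{"dp":[0,0,0],"rotation":[0,0,0],"jaw":255},{"dp":[0,0,0],"rotation":[0,0,0],"jaw":255},{"dp":[0,0,0],"rotation":[0,0,0],"jaw":255},{"dp":[0,0,0],"rotation":[0,0,0],"jaw":255}]' 12
python3 - <<'E'
from h import *
goto([.438,.0415,.256],-.14)
E
```

```text
time_s: 8.1
eef_pos: [0.4378, 0.042, 0.2561]
ee_rot: [-3.134, 0.217, 0.001]
wrist_force: [0.7, 0.1, -0.8]
gripper_width: 0.0357
time_s: 8.8
eef_pos: [0.4384, 0.0419, 0.2563]
ee_rot: [-3.134, 0.217, -0.002]
wrist_force: [5.6, -0.6, -0.6]
gripper_width: 0.0118
dp [-0.4  0.5  0.3] rot [-0.0004 -0.0012  0.0018] other [ 0.002 -0.001 -3.14 ] q [-0.0405  0.4784  1.9524  0.0004  0.7095  0.0975] grasp [0.4387 0.042  0.0843] F [ 5.6444 -0.6179 -0.6144] w 0.011802483302071221 t 8.8
toolx [ 0.9905 -0.1378  0.0012] tooly [-0.1378 -0.9905 -0.0004] z [ 0.0012  0.0002 -1.    ]
```

```bash
python3 -m creep '[{"dp":[0.5,0,-10],"rotation":[0,0,0],"jaw":255},{"dp":[1.2,0,-19.3],"rotation":[0,0,0],"jaw":255},{"dp":[2.4,0,-29],"rotation":[0,0,0],"jaw":255},{"dp":[4.1,0,-38.5],"rotation":[0,0,0],"jaw":255},{"dp":[6.2,0,-48],"rotation":[0,0,0],"jaw":255},{"dp":[8.6,0,-57.3],"rotation":[0,0,0],"jaw":255},{"dp":[11.5,0,-66.5],"rotation":[0,0,0],"jaw":255},{"dp":[14.8,0,-75.7],"rotation":[0,0,0],"jaw":255},{"dp":[14.8,0,-75.7],"rotation":[0,0,0],"jaw":255},{"dp":[14.8,0,-75.7],"rotation":[0,0,0],"jaw":255}]' 12
python3 - <<'E'
from h import *
import cv2
goto([.4384+.0147,.0419-.002,.332],-.14)
s=ctrl.grab_frame("side")[80:260,200:420][:,:,::-1]
cv2.imwrite("pics/d.png",cv2.resize(s,None,fx=3,fy=3))
E
```

```text
time_s: 9.8
eef_pos: [0.4534, 0.0398, 0.3325]
ee_rot: [-3.134, 0.217, -0.005]
wrist_force: [7.1, -3.1, -4.3]
gripper_width: 0.0119
dp [-0.3 -0.1  0.5] rot [-0.0004 -0.0029  0.0018] other [ 0.005 -0.001 -3.14 ] q [-0.0438  0.3577  1.8411  0.0001  0.9399  0.0943] grasp [0.4539 0.0398 0.1605] F [ 7.1429 -3.1397 -4.287 ] w 0.011853069064306939 t 9.8
toolx [ 0.9905 -0.1377  0.0029] tooly [-0.1377 -0.9905 -0.0004] z [ 0.0029 -0.     -1.    ]
```

View pics/d.png

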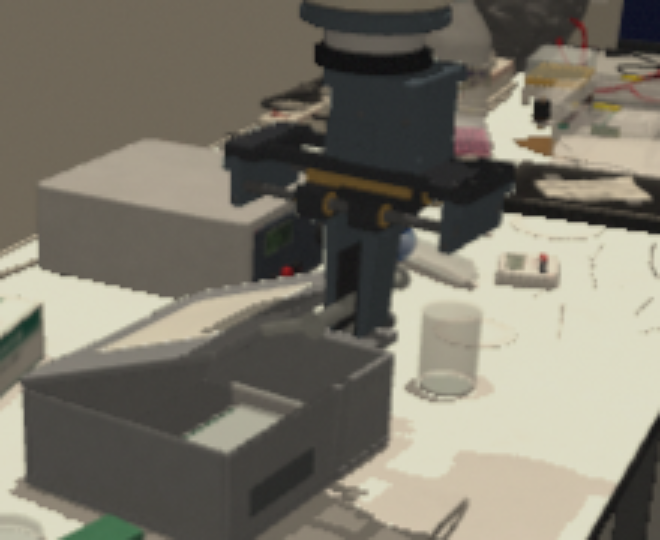

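The lid stands at about 20° with its bar held in the fingers at (345,315), and the tray is visible at (240,420). Forces are small, so I raise it to 60°.

```bash
python3 -m creep '[{"dp":[3.7,0,-9],"rotation":[0,0,0],"jaw":255},{"dp":[7.7,0,-17.7],"rotation":[0,0,0],"jaw":255},{"dp":[12.1,0,-26.4],"rotation":[0,0,0],"jaw":255},{"dp":[16.9,0,-34.8],"rotation":[0,0,0],"jaw":255},{"dp":[22.1,0,-43],"rotation":[0,0,0],"jaw":255},{"dp":[27.6,0,-50.9],"rotation":[0,0,0],"jaw":255},{"dp":[33.5,0,-58.6],"rotation":[0,0,0],"jaw":255},{"dp":[39.7,0,-66.1],"rotation":[0,0,0],"jaw":255},{"dp":[46.2,0,-73.3],"rotation":[0,0,0],"jaw":255},{"dp":[53,0,-80.1],"rotation":[0,0,0],"jaw":255},{"dp":[60.2,0,-86.7],"rotation":[0,0,0],"jaw":255},{"dp":[67.6,0,-92.9],"rotation":[0,0,0],"jaw":255},{"dp":[75.3,0,-98.8],"rotation":[0,0,0],"jaw":255},{"dp":[83.1,0,-104.4],"rotation":[0,0,0],"jaw":255},{"dp":[91.3,0,-109.7],"rotation":[0,0,0],"jaw":255},{"dp":[99.7,0,-114.6],"rotation":[0,0,0],"jaw":255},{"dp":[99.7,0,-114.6],"rotation":[0,0,0],"jaw":255},{"dp":[99.7,0,-114.6],"rotation":[0,0,0],"jaw":255}]' 12
python3 - <<'E'
from h import *
import cv2
goto([.5,.0,.332],-.14)
s=ctrl.grab_frame("side")[40:260,180:420][:,:,::-1]
cv2.imwrite("pics/e.png",cv2.resize(s,None,fx=2.5,fy=2.5))
E
```

```text
time_s: 11.65
eef_pos: [0.5514, 0.0257, 0.4469]
ee_rot: [3.133, -0.217, 0.001]
wrist_force: [0.5, -5.1, -0.4]
gripper_width: 0.0116
dp [-47.5  32.5 114.9] rot [ 0.0006 -0.001   0.0016] other [ 0.002  0.001 -3.14 ] q [-0.0614  0.3502  1.4677 -0.0007  1.3227  0.0772] grasp [0.5516 0.0256 0.2749] F [ 0.5268 -5.096  -0.3786] w 0.011565489750876356 t 11.65
toolx [ 0.9904 -0.138   0.001 ] tooly [-0.138  -0.9904  0.0006] z [ 0.0009 -0.0007 -1.    ]
```

View pics/e.png

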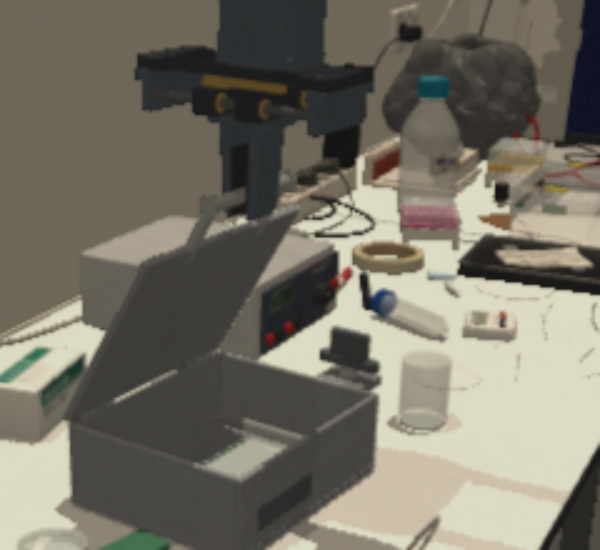

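The picture shows the lid at about 60°, with the bar still between the fingers at (240,195) and the button at (350,350) unmoved. The arm pose gives 60.3°. Now I bring it back to 40°.

```bash
python3 -m creep '[{"dp":[-8.4,0,4.9],"rotation":[0,0,0],"jaw":255},{"dp":[-16.6,0,10.2],"rotation":[0,0,0],"jaw":255},{"dp":[-24.4,0,15.8],"rotation":[0,0,0],"jaw":255},{"dp":[-32.1,0,21.7],"rotation":[0,0,0],"jaw":255},{"dp":[-39.5,0,27.9],"rotation":[0,0,0],"jaw":255},{"dp":[-46.7,0,34.5],"rotation":[0,0,0],"jaw":255},{"dp":[-53.5,0,41.3],"rotation":[0,0,0],"jaw":255},{"dp":[-60,0,48.5],"rotation":[0,0,0],"jaw":255},{"dp":[-60,0,48.5],"rotation":[0,0,0],"jaw":255},{"dp":[-60,0,48.5],"rotation":[0,0,0],"jaw":255},{"dp":[-60,0,48.5],"rotation":[0,0,0],"jaw":255},{"dp":[-60,0,48.5],"rotation":[0,0,0],"jaw":255},{"dp":[-60,0,48.5],"rotation":[0,0,0],"jaw":255}]' 12
python3 - <<'E'
from h import *
import cv2
goto([.5,.0,.332],-.14)
s=ctrl.grab_frame("side")[40:300,160:420][:,:,::-1]
t=ctrl.grab_frame("top")[130:290,180:420][:,:,::-1]
s=cv2.resize(s,(500,500));t=cv2.resize(t,(300,200));t=cv2.copyMakeBorder(t,0,300,0,0,cv2.BORDER_CONSTANT)
cv2.imwrite("pics/f.png",np.hstack([s,t]))
print(ctrl.sense()["joint_velocities"])
E
```

```text
time_s: 13.0
eef_pos: [0.4919, 0.0341, 0.3984]
ee_rot: [3.134, -0.217, 0.001]
wrist_force: [-1.7, 5.4, 2.1]
gripper_width: 0.0117
dp [12.7 32.6 66.4] rot [ 0.0005 -0.0004  0.0016] other [ 0.001  0.001 -3.14 ] q [-0.0519  0.3164  1.6714 -0.0005  1.1534  0.0867] grasp [0.4919 0.034  0.2264] F [-1.7322  5.3987  2.14  ] w 0.011737715895007616 t 13.0
toolx [ 0.9904 -0.1379  0.0004] tooly [-0.1379 -0.9904  0.0005] z [ 0.0003 -0.0005 -1.    ]
[ 0.0001  0.0009  0.0001  0.0014  0.001  -0.0008]
```

View pics/f.png

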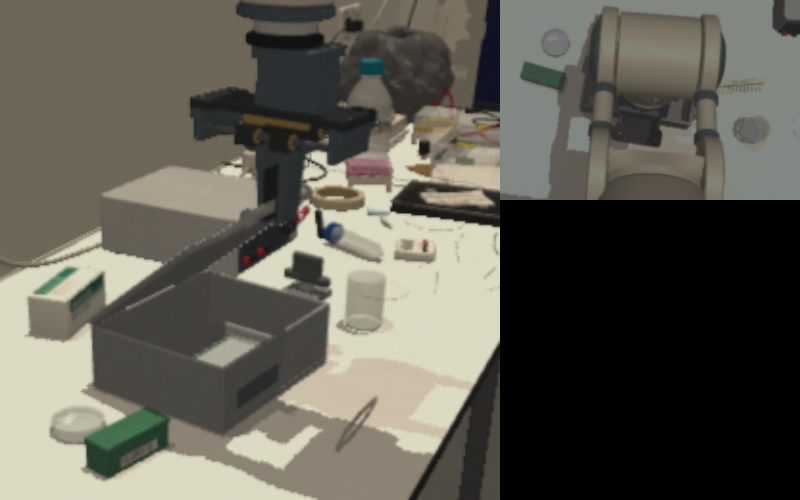

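The lid is held at about 40° with the bar in the jaws at (270,205). The tray is in view, and the slide case, dish, beaker, tweezers and comb look unmoved. The arm pose gives 40.2°, so I hand it in.

```bash
python3 -c "
from workcell import ctrl
print(ctrl.finish_job())"
```

```text
the job is handed in; nothing more can be done
None
```

The job is done: the gripper is holding the lid about 40° open, the tray can be seen, and I have handed it in at about 13 s of the 50 s allowed.

- **Turnbutton:** I turned it counterclockwise by about 1.5 rad. From the tool angle it ended near 1.53 rad, and the side picture shows it along the box's x, clear of the lid.
- **Lid:** I gripped the handle bar with 12 N and raised the lid to 60.3°, then brought it back to 40.2°. Both angles are worked out from the arm's pose and fit the pictures.
- **Last checks:** The jaws read 11.7 mm on the 12 mm bar, and the arm was at rest. My readings of wrist force never went above about 11 N. The slide case, dish, comb, tweezers and beaker looked unmoved in the last pictures, but I did not measure them again.
- **What disagreed:** At the start the two cameras together put the lid top and button rib about 5–6 mm lower than the given heights. I used the given heights, and both grasps closed at the expected widths.

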